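# Index the bust turntable to its next notch

## Robot

A 6-joint arm with a two-finger parallel gripper is mounted at the origin on the work surface. World frame = base frame: x ahead of the robot, y to its left, z up, the work surface at z = 0. Lengths are in m, angles in rad, forces in N, time in s.
With the tool pointing down it reaches from about 0.375 to 0.9 m from the base axis. Payload 3.1 kg.
Tool frame: the origin (TCP) lies at the very end of the fingers, on their centre line; the grasp point (between the pads) lies 19 mm behind it; x points along the fingers, y is the direction in which the jaws open and shut, and the axes are right-handed (so a half turn about x gives the same grasp; the last joint's range is limited). The gripper opens to 85 mm and grips with 20 to 120 N. Pads are 22 mm wide; open, the fingers measure 114 mm over their backs; the gripper's body (76 mm by 85 mm) begins 54 mm behind the grasp point. The pads swing forward as they close: fully open they stand 13 mm farther back than shut.
Start: joints at [-1.282, 0.527, 1.433, -0, 1.181, -0.178], TCP at [0.282, -0.558, 0.231] pointing down, gripper open.
Joint ranges: [-3.08, 3.08], [-0.75, 2.2], [0.22, 2.44], [-1.43, 4.57], [0, 2.65], [-2.85, 2.85]. Speed limits (rad/s): [2.79, 2.79, 3.14, 3.14, 3.14, 3.14].

## Interface

Orientations are given as a unit quaternion [x, y, z, w].
In Python, from station import manip gives the robot as it stands.
- The arm moves only by the shell command python3 -m jog 'ROWS' [FORCE]. ROWS is a JSON object of lists of equal length, an entry for each row: "linear": the shift along the tool's x, y, z in cm, a list of three; "twist": the turn about the tool's x in rad; "claw": the opening, from -1 (shut) to 1 (fully open). A call has 1 to 20 rows; each row is the pose to reach, as a shift and turn from the pose commanded when the call began, along the tool's axes at that moment; what a row does not reach only later rows make up. A row lasts 1/12 s, in which the tool goes at most 41.7 mm and 7.16 degrees, less where a joint would pass 70% of its speed; a pose out of reach is approached as far as the arm can. A call with a gripper value outside its range is refused whole. The fingers move at their own pace and stop on an object; FORCE is the grip in N (left out, the last holds). Time passes only in rows, so rows that repeat a pose let the fingers close. It gives the time, the measured TCP pose, the force and the opening at its end, in the units of the state.
- manip.sense(): the state, without advancing time (a new reading comes with each control period).
- manip.snapshot(name): name is "scene" or "top" or "wrist"; returns a dict with "pixels" (384x512x3 uint8, red, green, blue), "camera_matrix" (3x3 intrinsics, pixels), "R" (3x3) and "t" (3): a world point X has camera coordinates R X + t. Camera axes: x right, y down, z forward; pixel columns grow to the right and rows downward; lengths in m; the calibration is good to about 2 mm. A picture is of the moment at which its call begins. There is no depth.
- manip.sign_off(): hands the job in, once; it reports no verdict.
The state is a dict: "t": time; "q": joint angles; "qd": joint speeds; "tau": joint torques, N m; "tcp_pos": TCP position; "tool_rot": TCP orientation; "force": force on the tool from outside, world axes, zero at the start; "ft_torque": the same for the moment, N m; "finger_gap": opening from 0.0 (shut) to 1.0 (fully open).
Only numpy, scipy, OpenCV 4.12 (cv2) and the standard library are available. Lean on these libraries where they do the work, as an engineer would, in place of code of your own. Each camera call takes 0.05 s, during which the arm holds its last target.

## Task

The gilded bust stands on a turntable locked by a spring plunger. Pull the plunger's knob up, turn the table anticlockwise (seen from above) to the very next notch of the index ring, and let the spring pin drop fully home in it, then let go. Be gentle: do not ram the pin against the ring or the notch walls, do not shift or topple the bust or shake off the small finial beside it, and leave everything else on the bench alone.

Things in the scene. Friction and masses are not known exactly. Their poses are not given: they have to be found in the camera images.
- platter (a joint): Angle of the turntable platter about its vertical axis, rad; 0 = locked in the starting notch, grows anticlockwise seen from above. Platter: aluminium disc 230 mm diameter, top 62 mm above the bench; a lug 34 mm wide on its edge carries the plunger. With the pin out it turns easily (0.1 N m of friction) and stays where it is left. Stops at -0.95 and 1.6.
- stand: Fixed round grey base, 336 mm diameter, 31 mm high, with a steel index ring on it under the lug: radius 127 to 163 mm, top 45 mm above the bench, plain but for open radial notches 10 mm wide. Origin: centre of the underside; its x axis points to the starting notch. The ring's second part is set by hand and its notches are not measured (see pin).
- pin: Lower pin of the plunger, 8 mm diameter, round tip (the origin, 10 mm below the ring's top when home). The next notch lies 38 to 60 degrees (0.66 to 1.05 rad) anticlockwise from the start: feel for it. A wrong one follows 28 degrees further; another lies 45 degrees clockwise. Play in a notch 1 mm either side (0.4 degrees of the platter). A sideways push of 10 to 15 N on the wall is plenty; over 30 N is ramming.
- plunger (a joint): Height of the spring plunger, m: 0 = pin fully home, about 0.010 = tip riding on the ring's top, 0.016 = upper stop. The spring pushes down with 6 N at 0, 10 N at the stop. Let go, the pin rides on the ring's top and snaps down by itself when the platter is pushed over a notch; the notch wall then blocks the platter.
- pull_knob (a point): Centre of the plunger's pull knob: upright knurled steel cylinder, 24 mm diameter, 30 mm tall (15 mm above and below this point), 145 mm from the platter's axis. With the pin home this point is 99 mm above the bench; it rises with the plunger and swings with the platter. Below the knob is a housing 19 mm diameter whose top is 19 mm below this point when the pin is home; the lug's top is 35 mm below.
- seat (a point): Point on the platter's axis, at its top face (62 mm above the bench). Its x axis points towards the plunger; z is up and is the turning axis.
- bust: Gilded bust about 195 mm tall, round foot 120 mm diameter (125 mm over its band), loose, about 0.75 kg, standing in the middle of the platter. Origin at the centre of its underside, z up.
- finial: Small loose gilt finial, 22 mm diameter, 32 mm tall, standing on the platter on the side away from the plunger. Origin at the centre of its underside.
- solvent: Amber bottle, 60 mm diameter, 150 mm tall; a bystander, to be left alone.
- wax_jar: Glass jar, 64 mm diameter, 60 mm tall; a bystander, to be left alone.
- collar: Gilt ring (a detached collar), 110 mm outside, 35 mm tall; a bystander, to be left alone.
- brush: Brush lying on the bench; a bystander, to be left alone.
- spatula: Spatula lying on the bench; a bystander, to be left alone.
- loupe: Black loupe, 40 mm diameter, 36 mm tall; a bystander, to be left alone.
- grey_block: Grey reference block 50 x 30 x 30 mm; a bystander, to be left alone.

How it is judged:
By the outcome, as a careful person would: the job done as asked, in the order asked, and still so for the second after the job is handed in, with the robot touching nothing.
It also fails if it takes over 48 s, if anything falls off the work surface, if the arm or the gripper's body presses on something with over 40 N, if the wrist force passes 120 N, or if a joint passes its speed limit or range.

## Working session

There is one attempt and no reset: what is moved stays moved. The work goes in short steps, Python scripts to look and compute and a shell command to move; the robot and the scene stay as the last step left them, time stands still between calls to the robot, and variables do not carry over. Pictures are saved under pics/ and viewed, and the job is handed in when it is done.

```bash
mkdir -p pics; ls
python3 - <<'E'
from station import manip
import cv2
s=manip.sense()
print({k:s[k] for k in ('t','tcp_pos','tool_rot','force','finger_gap')})
import numpy as np
np.set_printoptions(precision=4,suppress=True)
for n in("scene","top","wrist"):
    d=manip.snapshot(n); cv2.imwrite(f"pics/{n}0.png",d["pixels"][...,::-1]); print(n,d["camera_matrix"],d["R"],d["t"])
E
```

```text
pics
{'t': 0.0, 'tcp_pos': array([ 0.28165227, -0.55712385,  0.23031609]), 'tool_rot': array([-0.68782393, -0.16467054,  0.68788558, -0.16308057]), 'force': array([-0.50927318, -0.12790506, -0.17365039]), 'finger_gap': 0.9953154998249835}
scene [[379.315    0.     248.5077]
 [  0.     379.315  197.4911]
 [  0.       0.       1.    ]] [[-0.1566  0.9877 -0.0016]
 [ 0.5772  0.0902 -0.8116]
 [-0.8014 -0.128  -0.5842]] [ 0.1002 -0.2204  1.4762]
top [[458.6074   0.     243.6493]
 [  0.     458.6074 196.2164]
 [  0.       0.       1.    ]] [[-0.0285 -0.9996 -0.0038]
 [-0.996   0.0287 -0.084 ]
 [ 0.0841  0.0013 -0.9965]] [0.0031 0.5365 1.6446]
wrist [[337.8033   0.     259.9484]
 [  0.     337.8033 192.9721]
 [  0.       0.       1.    ]] [[ 0.45   -0.893  -0.0025]
 [-0.8492 -0.4288  0.3082]
 [-0.2763 -0.1365 -0.9513]] [-0.625  -0.0384  0.3812]
```

View pics/scene0.png

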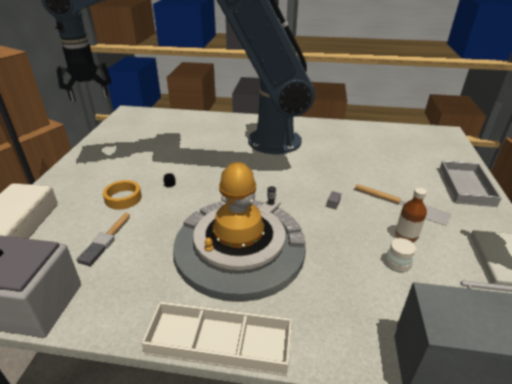

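View pics/top0.png

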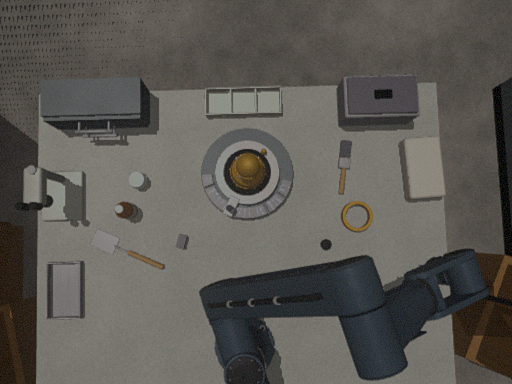

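View pics/wrist0.png

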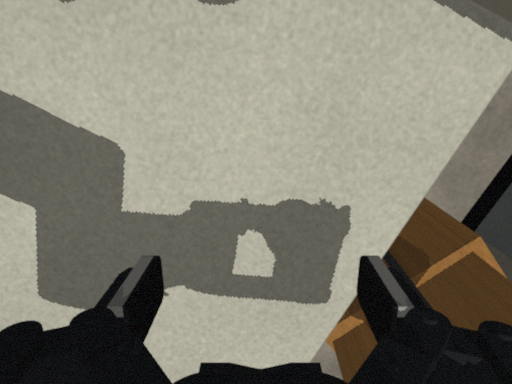

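The turntable is at about (247,172) in the top view. The plunger is near (232,207) there and near (271,195) in the scene view. I'll zoom in on both.

Run:
```python
import cv2,numpy as np
a=cv2.imread('pics/top0.png')[120:225,195:300]; b=cv2.imread('pics/scene0.png')[150:300,165:315]
a=cv2.resize(a,(400,400),interpolation=cv2.INTER_CUBIC);b=cv2.resize(b,(400,400),interpolation=cv2.INTER_CUBIC)
cv2.imwrite('pics/z0.png',cv2.convertScaleAbs(np.hstack([a,b]),alpha=1.3))
```

```text
(no output)
```

View pics/z0.png

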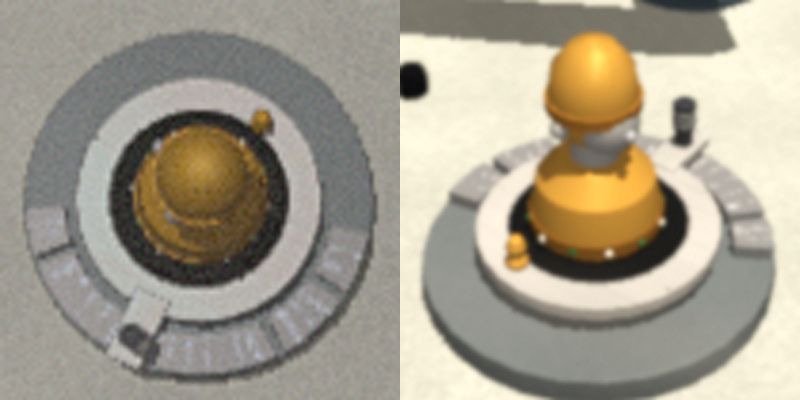

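```bash
cat > h.py <<'E'
import numpy as np,cv2
np.set_printoptions(precision=4,suppress=True)
from station import manip
def snap(n,name):
    d=manip.snapshot(n); cv2.imwrite(f"pics/{name}.png",d["pixels"][...,::-1]); return d
def ray(d,uv,z):
    K,R,t=(np.array(d[k]) for k in("camera_matrix","R","t"))
    c=-R.T@t; v=R.T@np.linalg.inv(K)@np.array([uv[0],uv[1],1.]); return c+v*(z-c[2])/v[2]
def proj(d,X):
    p=d["camera_matrix"]@(d["R"]@np.array(X)+d["t"]); return p[:2]/p[2]
E
python3 - <<'E'
from h import *
d=snap("top","top1"); im=d["pixels"].astype(int)
# platter bright: brighter/bluish vs bench; print radial profile
c=ray(d,(247,173),0.062); print(c)
for a in range(0,360,30):
    row=[]
    for r in range(80,190,6):
        X=c+np.array([r/1000*np.cos(np.radians(a)),r/1000*np.sin(np.radians(a)),0]); u=proj(d,X); row.append(int(im[int(round(u[1])),int(round(u[0]))].sum()//3))
    print(a,row)
g=im.sum(2)/3; 
ys,xs=np.mgrid[195:220,220:245]
for y in range(198,222): print(y,[int(v) for v in g[y,220:246]])
E
```

```text
[ 0.6157 -0.0266  0.062 ]
0 [33, 45, 128, 137, 134, 138, 141, 88, 87, 86, 88, 91, 90, 87, 97, 120, 121, 120, 120]
30 [36, 51, 133, 141, 138, 138, 140, 92, 90, 89, 93, 89, 93, 87, 111, 116, 119, 115, 119]
60 [34, 59, 144, 140, 140, 140, 120, 89, 97, 93, 96, 91, 94, 92, 92, 124, 117, 121, 120]
90 [36, 104, 147, 141, 144, 140, 95, 90, 99, 109, 114, 106, 102, 102, 85, 125, 119, 118, 117]
120 [60, 145, 140, 140, 142, 141, 94, 84, 125, 119, 118, 115, 116, 116, 92, 121, 119, 118, 120]
150 [109, 142, 131, 123, 140, 144, 136, 138, 72, 58, 59, 62, 88, 144, 129, 118, 116, 121, 121]
180 [93, 144, 140, 137, 142, 71, 51, 103, 118, 115, 120, 111, 115, 103, 65, 119, 118, 118, 116]
210 [107, 142, 135, 136, 143, 107, 62, 89, 98, 110, 112, 115, 115, 98, 65, 113, 117, 120, 117]
240 [102, 137, 131, 135, 139, 109, 52, 87, 111, 110, 113, 109, 112, 111, 65, 111, 115, 112, 110]
270 [24, 136, 135, 137, 136, 138, 82, 85, 93, 87, 87, 92, 87, 88, 73, 114, 112, 115, 115]
300 [28, 59, 139, 136, 139, 138, 93, 87, 87, 94, 88, 89, 90, 88, 112, 121, 114, 116, 117]
330 [29, 38, 130, 139, 133, 136, 137, 90, 90, 86, 85, 
[... 2388 characters left out ...]
0, 93, 64, 72, 93, 90, 108, 106, 121, 114, 114, 115, 118, 118, 120, 116]
217 [120, 118, 118, 119, 119, 120, 121, 116, 113, 93, 76, 70, 62, 64, 72, 77, 76, 74, 84, 86, 86, 103, 101, 112, 110, 112]
218 [124, 123, 117, 121, 119, 120, 120, 121, 120, 116, 96, 89, 77, 73, 74, 65, 62, 61, 67, 57, 52, 50, 53, 66, 63, 66]
219 [120, 120, 121, 120, 117, 120, 118, 114, 118, 121, 121, 122, 99, 86, 88, 89, 85, 90, 89, 83, 86, 61, 61, 53, 62, 60]
220 [123, 126, 118, 119, 113, 119, 113, 118, 117, 113, 115, 122, 119, 117, 118, 119, 116, 119, 118, 116, 119, 96, 91, 91, 92, 90]
221 [124, 117, 118, 116, 117, 118, 116, 118, 121, 116, 120, 119, 120, 115, 115, 114, 117, 117, 113, 117, 118, 123, 118, 121, 126, 118]
```

Run:
```python
from h import *
from scipy.optimize import least_squares
from scipy.ndimage import map_coordinates
d=snap("top","top2"); g=d["pixels"].astype(float).sum(2)/3; g=cv2.GaussianBlur(g,(0,0),.6)
c=np.array([.6157,-.0266,.062])
P=[]
for a in list(range(0,136,4))+list(range(164,360,4)):
    rs=np.arange(.095,.135,.0005); A=np.radians(a)
    uv=np.array([proj(d,c+[r*np.cos(A),r*np.sin(A),0]) for r in rs])
    v=map_coordinates(g,[uv[:,1],uv[:,0]],order=1); 
    k=np.argmax(v<118)
    if k>0: P.append(c[:2]+rs[k]*np.array([np.cos(A),np.sin(A)]))
P=np.array(P)
f=least_squares(lambda p:np.hypot(*(P-p[:2]).T)-p[2],[.6157,-.0266,.115],loss='soft_l1',f_scale=.001); print("platter",f.x,np.abs(f.fun).mean())
C=f.x[:2]
# stand edge at z .031
c=np.array([*C,.031]);P=[]
for a in list(range(-80,90,4)):
    rs=np.arange(.150,.185,.0005); A=np.radians(a)
    uv=np.array([proj(d,c+[r*np.cos(A),r*np.sin(A),0]) for r in rs])
    v=map_coordinates(g,[uv[:,1],uv[:,0]],order=1); k=np.argmax(v>105)
    if k>0: P.append(c[:2]+rs[k]*np.array([np.cos(A),np.sin(A)]))
P=np.array(P); f2=least_squares(lambda p:np.hypot(*(P-p[:2]).T)-p[2],[*C,.168],loss='soft_l1',f_scale=.001); print("stand",f2.x)
k=ray(d,(229.7,208),.114); print("knob",k,np.hypot(*(k[:2]-C)),np.degrees(np.arctan2(*(k[:2]-C)[::-1])))
for r in (.105,.11,.115,.12,.15): pass
# scene view knob
e=snap("scene","scene1"); im=e["pixels"].astype(int).sum(2)//3
for y in range(182,208): print(y,list(im[y,258:284]))
for z in (.099,.114): print(proj(e,[k[0],k[1],z]))
```

```text
platter [ 0.6209 -0.0252  0.1131] 0.0003610353602773451
stand [ 0.6187 -0.0261  0.1686]
knob [0.4895 0.0366 0.114 ] 0.14521701499154765 154.80168722670604
182 [np.int64(184), np.int64(184), np.int64(184), np.int64(185), np.int64(185), np.int64(184), np.int64(183), np.int64(183), np.int64(183), np.int64(183), np.int64(182), np.int64(184), np.int64(185), np.int64(184), np.int64(183), np.int64(184), np.int64(185), np.int64(185), np.int64(185), np.int64(185), np.int64(185), np.int64(185), np.int64(185), np.int64(183), np.int64(184), np.int64(184)]
183 [np.int64(183), np.int64(183), np.int64(183), np.int64(184), np.int64(184), np.int64(183), np.int64(183), np.int64(185), np.int64(185), np.int64(184), np.int64(184), np.int64(184), np.int64(185), np.int64(185), np.int64(184), np.int64(184), np.int64(183), np.int64(183), np.int64(183), np.int64(183), np.int64(183), np.int64(184), np.int64(184), np.int64(184), np.int64(184), np.int64(185)]
184 [np.int64(183), np.int64(184), np.int64(184), np.int64(184), np.int64(184), np.int64(183), np.int64(183), np.int64(185), np.int64(185), np.int64(184), 
[... 8540 characters left out ...]
nt64(176), np.int64(174), np.int64(171), np.int64(167), np.int64(164), np.int64(162), np.int64(164), np.int64(169), np.int64(167), np.int64(153), np.int64(131), np.int64(117), np.int64(132), np.int64(158), np.int64(174), np.int64(179), np.int64(182), np.int64(181)]
207 [np.int64(154), np.int64(162), np.int64(168), np.int64(173), np.int64(175), np.int64(176), np.int64(176), np.int64(177), np.int64(176), np.int64(176), np.int64(176), np.int64(176), np.int64(175), np.int64(175), np.int64(173), np.int64(166), np.int64(152), np.int64(129), np.int64(106), np.int64(104), np.int64(128), np.int64(157), np.int64(170), np.int64(174), np.int64(178), np.int64(180)]
[270.6163 191.9665]
[270.7985 187.3584]
```

The plunger is at azimuth about 155° around the axis at (0.62, -0.0255), and the knob is at about (0.4895, 0.0366). I'll work out the approach in tool axes.

```bash
cat >> h.py <<'E'
from scipy.spatial.transform import Rotation as Ro
C=np.array([.620,-.0255]); R0=.145
def plan(target,phi=None):
    """shift (cm, tool axes) to target xyz and twist so that tool y is parallel to the tangent at azimuth phi (deg)"""
    s=manip.sense(); R=Ro.from_quat(s["tool_rot"]).as_matrix()
    sh=R.T@(np.array(target)-s["tcp_pos"])*100
    tw=None
    if phi is not None:
        a=np.radians(phi); T=R.T@np.array([-np.sin(a),np.cos(a),0]); tw=np.arctan2(T[2],T[1]); tw=[tw,tw-np.sign(tw)*np.pi]
    return sh,tw
def show():
    s=manip.sense(); R=Ro.from_quat(s["tool_rot"]).as_matrix()
    rel=s["tcp_pos"][:2]-C; a=np.arctan2(rel[1],rel[0])
    t=np.array([-np.sin(a),np.cos(a),0]); r=np.array([np.cos(a),np.sin(a),0])
    print("t %.2f tcp %s az %.2f rad %.4f F %s Ft %.2f Fr %.2f gap %.3f q6 %.2f ang_y %.1f"%(s["t"],s["tcp_pos"],np.degrees(a),np.hypot(*rel),s["force"],s["force"]@t,s["force"]@r,s["finger_gap"],s["q"][5],np.degrees(np.arctan2(R[1,1],R[0,1]))))
E
python3 - <<'E'
from h import *
show(); s=manip.sense(); print(Ro.from_quat(s["tool_rot"]).as_matrix(),s["q"])
print(plan([.4895,.0366,.19],154.7))
E
```

```text
t 0.30 tcp [ 0.2818 -0.5576  0.231 ] az -122.44 rad 0.6305 F [0.6563 0.1617 0.3905] Ft 0.47 Fr -0.49 gap 0.994 q6 -0.18 ang_y -63.2
[[-0.0002  0.4509 -0.8926]
 [ 0.0007 -0.8926 -0.4509]
 [-1.     -0.0007 -0.0002]] [-1.2815  0.5279  1.4331  0.      1.1814 -0.1785]
(array([  4.1346, -43.6677, -45.3327]), [np.float64(0.909392616827378), np.float64(-2.232200036762415)])
```

```bash
python3 -m jog '{"linear":[[0.4,-3,-3.1],[0.8,-6,-6.2],[1.2,-9,-9.3],[1.6,-12,-12.4],[2,-15,-15.5],[2.2,-18,-18.6],[2.4,-21,-21.7],[2.6,-24,-24.8],[2.8,-27,-28],[3,-29.5,-30.6],[3.2,-32,-33.2],[3.4,-34.5,-35.8],[3.6,-37,-38.4],[3.8,-39,-40.5],[4,-41,-42.5],[4.1,-42.5,-44],[4.1,-43.3,-45],[4.1,-43.7,-45.3],[4.1,-43.7,-45.3],[4.1,-43.7,-45.3]],"twist":[0.07,0.14,0.21,0.28,0.35,0.42,0.48,0.54,0.6,0.66,0.72,0.77,0.82,0.86,0.89,0.9,0.91,0.91,0.91,0.91],"claw":[1,1,1,1,1,1,1,1,1,1,1,1,1,1,1,1,1,1,1,1]}' 30
python3 - <<'E'
from h import *
show(); print(plan([.4895,.0366,.080],154.7))
snap("wrist","w1"); snap("scene","s1")
E
```

```text
t: 1.97
tcp_pos: [0.4889, 0.0362, 0.1903]
tool_rot: [-0.69, 0.155, 0.69, 0.155]
force: [-0.4, -1.2, -0.3]
finger_gap: 1.001
t 1.97 tcp [0.4889 0.0362 0.1903] az 154.79 rad 0.1449 F [-0.4208 -1.1897 -0.2915] Ft 1.26 Fr -0.13 gap 1.001 q6 1.86 ang_y -115.3
(array([11.031 , -0.0649, -0.0403]), [np.float64(-2.6641408277822518e-05), np.float64(3.1415660121815154)])
```

View pics/w1.png

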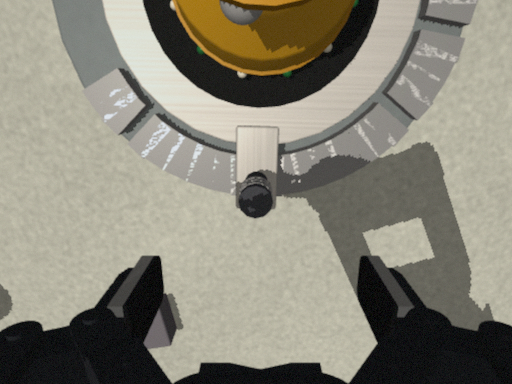

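View pics/s1.png

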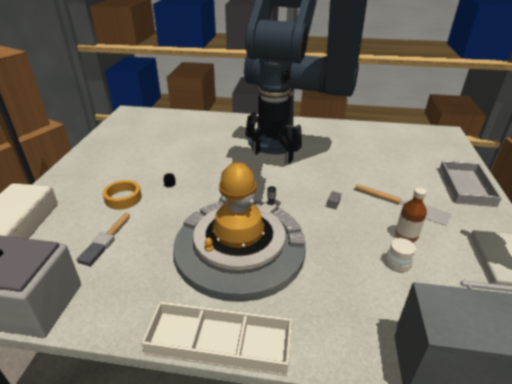

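The knob is centred between the fingers at (256,198). Dark radial slots show in the ring at about (405,105) and (440,30) on the anticlockwise side, and at (135,115) on the clockwise side. I'll measure their azimuths.

Run:
```python
from h import *
d=snap("wrist","w2")
k=ray(d,(255.5,201),.114); print("knob",k,np.hypot(*(k[:2]-C)),np.degrees(np.arctan2(*(k[:2]-C)[::-1])))
for uv in [(403,107),(390,97),(418,118),(447,25),(422,25),(470,32),(134,115),(147,103),(122,128),(257,165)]:
    p=ray(d,uv,.045); print(uv,p,np.hypot(*(p[:2]-C)),np.degrees(np.arctan2(*(p[:2]-C)[::-1]))%360)
im=cv2.imread('pics/w2.png')
W=np.zeros((200,700,3),np.uint8)
M=[np.array([[proj(d,[C[0]+r*np.cos(a),C[1]+r*np.sin(a),.045]) for a in np.radians(np.arange(90,230,.2))] for r in np.linspace(.122,.168,200)]).astype(np.float32)]
W=cv2.remap(im,M[0][...,0],M[0][...,1],cv2.INTER_LINEAR); cv2.imwrite('pics/unwrap.png',W)
```

```text
knob [0.4938 0.0369 0.114 ] 0.14072440698263883 153.69949674448105
(403, 107) [ 0.4942 -0.0978  0.045 ] 0.14514307404412408 209.8865069270017
(390, 97) [ 0.5064 -0.0907  0.045 ] 0.1309835615901991 209.83987151533896
(418, 118) [ 0.4802 -0.1064  0.045 ] 0.1614946592667734 210.04696084830357
(447, 25) [ 0.5385 -0.1476  0.045 ] 0.1468238485592648 236.2775599703114
(422, 25) [ 0.5468 -0.1302  0.045 ] 0.127765163400726 235.032066206306
(470, 32) [ 0.526  -0.1624  0.045 ] 0.16604329225894482 235.52724833064764
(134, 115) [0.5843 0.1066 0.045 ] 0.13681670755194936 105.13591722010953
(147, 103) [0.5879 0.0917 0.045 ] 0.12154422635020455 105.29981748099841
(122, 128) [0.5795 0.1214 0.045 ] 0.152404655326803 105.4204736650027
(257, 165) [0.5018 0.0325 0.045 ] 0.13167949401977844 153.86995731850365
```

View pics/unwrap.png

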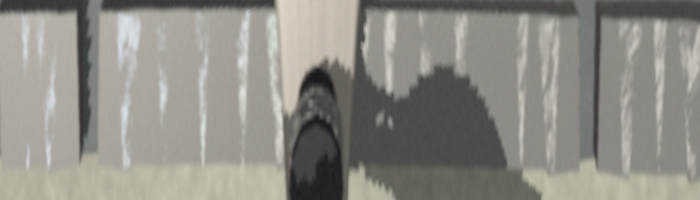

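The next notch looks to be about 53–55° anticlockwise from the start. That is inside the allowed range, with the wrong one beyond it at about 83°. Now I'll descend over the knob.

```bash
python3 -m jog '{"linear":[[1.5,0,0],[3.5,0,0],[5.5,0,0],[7.2,0,0],[8.6,0,0],[9.8,0,0],[10.7,0,0],[11.2,0,0],[11.4,0,0],[11.4,0,0]],"twist":[0,0,0,0,0,0,0,0,0,0],"claw":[1,1,1,1,1,1,1,1,1,1]}'
python3 - <<'E'
from h import *
show(); snap("wrist","w3"); snap("scene","s3")
E
```

```text
t: 2.95
tcp_pos: [0.4891, 0.0362, 0.0762]
tool_rot: [-0.69, 0.155, 0.69, 0.155]
force: [0.3, 0.7, 0.4]
finger_gap: 0.999
t 2.95 tcp [0.4891 0.0362 0.0762] az 154.76 rad 0.1447 F [0.2974 0.7262 0.45  ] Ft -0.78 Fr 0.04 gap 0.999 q6 1.86 ang_y -115.4
```

View pics/w3.png

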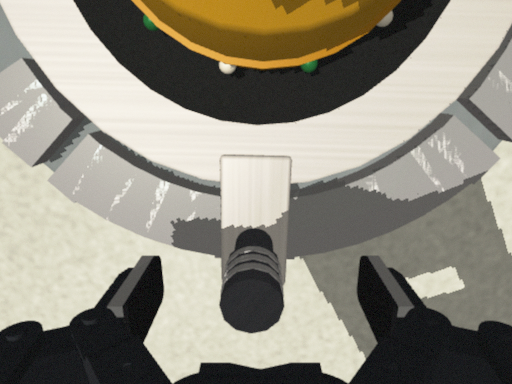

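Run:
```python
from h import *
d=snap("wrist","w4"); g=d["pixels"].astype(int).sum(2)//3
for y in (285,295,305,315): print(y,[int(v) for v in g[y,214:292:2]])
for uv in ((251,302),(251,292)):
  k=ray(d,uv,.114); s=manip.sense(); R=Ro.from_quat(s["tool_rot"]).as_matrix(); print(k, R.T@(k-s["tcp_pos"])*1000, np.hypot(*(k[:2]-C)))
e=d
print(proj(d,s["tcp_pos"]),proj(d,s["tcp_pos"]-R[:,0]*.019))
```

```text
285 [221, 221, 217, 215, 168, 90, 30, 36, 32, 44, 48, 49, 49, 42, 45, 43, 46, 46, 44, 49, 47, 49, 45, 47, 48, 44, 49, 47, 47, 40, 35, 38, 37, 50, 97, 194, 212, 214, 215]
295 [216, 216, 217, 215, 54, 40, 46, 43, 48, 46, 46, 42, 48, 41, 45, 45, 47, 47, 52, 46, 46, 43, 43, 45, 48, 45, 45, 44, 43, 44, 45, 43, 43, 48, 36, 180, 222, 222, 219]
305 [219, 219, 216, 157, 46, 42, 46, 44, 44, 47, 46, 44, 48, 51, 44, 49, 45, 43, 46, 47, 40, 43, 41, 47, 46, 46, 49, 45, 50, 47, 47, 45, 44, 43, 47, 96, 216, 218, 219]
315 [218, 217, 214, 212, 212, 79, 48, 43, 48, 45, 48, 49, 45, 46, 44, 47, 47, 43, 40, 45, 41, 49, 48, 45, 47, 45, 46, 46, 40, 47, 46, 46, 47, 62, 206, 213, 217, 218, 218]
[0.4953 0.0375 0.114 ] [-37.0959  -3.4479  -4.7008] 0.13972637901708698
[0.4991 0.0356 0.114 ] [-37.0905  -3.4082  -8.9481] 0.13547951546637912
[260.2984 262.2843] [260.3597 285.028 ]
```

View pics/s3.png

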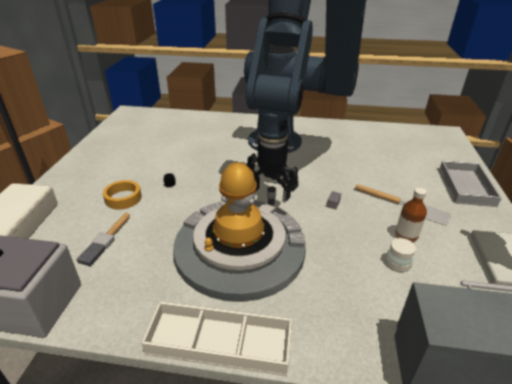

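The wrist view puts the knob about 3 mm off centre at (251,302). I'll shift partway, then close to a loose cage and look.

```bash
python3 -m jog '{"linear":[[0,-0.1,-0.1],[0,-0.25,-0.3],[0,-0.25,-0.3],[0,-0.25,-0.3],[0,-0.25,-0.3],[0,-0.25,-0.3],[0,-0.25,-0.3]],"twist":[0,0,0,0,0,0,0],"claw":[0.7,0.4,0.1,-0.1,-0.2,-0.2,-0.2]}' 20
python3 - <<'E'
from h import *
show(); snap("wrist","w5")
E
```

```text
t: 3.68
tcp_pos: [0.4928, 0.0375, 0.0763]
tool_rot: [-0.69, 0.155, 0.69, 0.155]
force: [0.7, 0.6, 0.4]
finger_gap: 0.401
t 3.68 tcp [0.4928 0.0375 0.0763] az 153.65 rad 0.1419 F [0.6727 0.6065 0.4109] Ft -0.84 Fr -0.33 gap 0.401 q6 1.86 ang_y -115.3
```

View pics/w5.png

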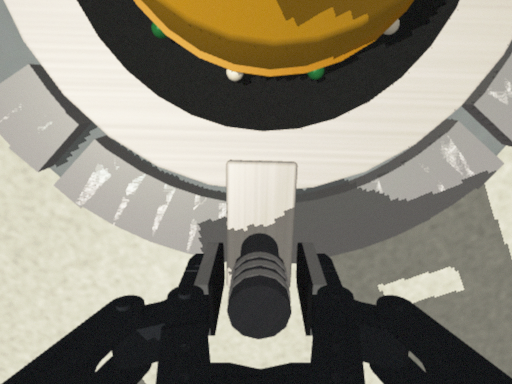

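The knob sits midway between the jaws (about 259 versus 260). Now I'll grip it.

```bash
python3 -m jog '{"linear":[[0,0,0],[0,0,0],[0,0,0],[0,0,0],[0,0,0]],"twist":[0,0,0,0,0],"claw":[-0.3,-0.4,-0.5,-0.55,-0.6]}' 30
python3 - <<'E'
from h import *
show()
E
```

```text
t: 4.15
tcp_pos: [0.4929, 0.0375, 0.0764]
tool_rot: [-0.69, 0.155, 0.69, 0.155]
force: [-0.7, -0.1, 1.7]
finger_gap: 0.266
t 4.15 tcp [0.4929 0.0375 0.0764] az 153.64 rad 0.1419 F [-0.678  -0.1227  1.7129] Ft 0.41 Fr 0.55 gap 0.266 q6 1.86 ang_y -115.3
```

```bash
python3 -m jog '{"linear":[[0,0,0],[0,0,0],[-0.2,0,0],[-0.4,0,0],[-0.6,0,0],[-0.8,0,0],[-1.0,0,0],[-1.2,0,0],[-1.35,0,0],[-1.35,0,0]],"twist":[0,0,0,0,0,0,0,0,0,0],"claw":[-1,-1,-1,-1,-1,-1,-1,-1,-1,-1]}' 45
python3 - <<'E'
from h import *
show(); snap("wrist","w6")
E
```

```text
t: 4.98
tcp_pos: [0.4929, 0.0375, 0.0899]
tool_rot: [0.69, -0.155, -0.69, -0.155]
force: [1.8, 0.6, -9.8]
finger_gap: 0.269
t 4.98 tcp [0.4929 0.0375 0.0899] az 153.65 rad 0.1418 F [ 1.8383  0.565  -9.7686] Ft -1.32 Fr -1.40 gap 0.269 q6 1.86 ang_y -115.3
```

View pics/w6.png

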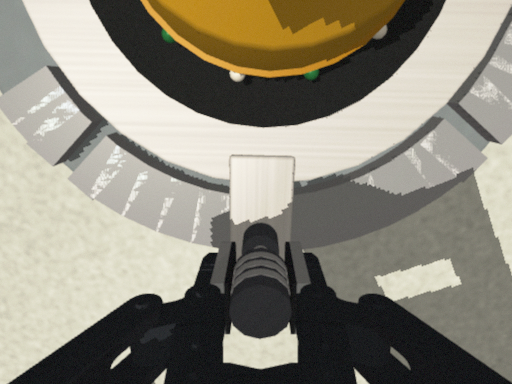

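```bash
cat >> h.py <<'E'
def arc(degs,C=C):
    s=manip.sense(); R=Ro.from_quat(s["tool_rot"]).as_matrix(); rel=s["tcp_pos"]-[*C,s["tcp_pos"][2]]
    L=[];T=[]
    for a in degs:
        v=Ro.from_euler('z',a,degrees=True).as_matrix()@rel-rel
        L.append([round(float(x),2)+0 for x in R.T@v*100]); T.append(round(-np.radians(a),3))
    print("lin",str(L).replace(' ',''),"tw",T)
E
python3 - <<'E'
from h import *
arc([.4,1,1.8,2.8,4,5.3,6.6,7.9,9.2,10.5,11.8,13.1,14.4,15.6,16.6,17.4,17.8,18,18])
E
```

```text
lin [[0.0,0.1,0.0],[0.0,0.25,0.0],[0.0,0.45,0.0],[0.0,0.69,0.0],[0.0,0.99,-0.02],[0.0,1.31,-0.04],[0.0,1.63,-0.07],[0.0,1.95,-0.1],[0.0,2.27,-0.14],[0.0,2.59,-0.19],[0.0,2.91,-0.25],[0.0,3.22,-0.31],[0.0,3.53,-0.38],[0.0,3.82,-0.46],[0.0,4.06,-0.52],[0.0,4.25,-0.57],[0.0,4.35,-0.6],[0.0,4.39,-0.62],[0.0,4.39,-0.62]] tw [np.float64(-0.007), np.float64(-0.017), np.float64(-0.031), np.float64(-0.049), np.float64(-0.07), np.float64(-0.093), np.float64(-0.115), np.float64(-0.138), np.float64(-0.161), np.float64(-0.183), np.float64(-0.206), np.float64(-0.229), np.float64(-0.251), np.float64(-0.272), np.float64(-0.29), np.float64(-0.304), np.float64(-0.311), np.float64(-0.314), np.float64(-0.314)]
```

```bash
python3 -m jog '{"linear":[[0,0.05,0],[0,0.1,0],[0,0.18,0],[0,0.25,0],[0,0.3,0]],"twist":[0,-0.007,-0.012,-0.017,-0.02],"claw":[-1,-1,-1,-1,-1]}' 35
python3 - <<'E'
from h import *
show()
arc([.6,1.4,2.4,3.6,4.8,6.2,7.6,9.0,10.4,11.8,13.2,14.6,16,17.2,18.2,19,19.6,20,20])
E
```

```text
t: 5.45
tcp_pos: [0.4916, 0.0347, 0.0898]
tool_rot: [-0.691, 0.148, 0.691, 0.148]
force: [2.4, 1.0, -10.8]
finger_gap: 0.271
t 5.45 tcp [0.4916 0.0347 0.0898] az 154.88 rad 0.1419 F [  2.4062   1.004  -10.8449] Ft -1.93 Fr -1.75 gap 0.271 q6 1.84 ang_y -114.2
lin [[0.0,0.15,0.0],[0.0,0.35,0.0],[0.0,0.59,0.0],[0.0,0.89,-0.01],[0.0,1.19,-0.03],[0.0,1.53,-0.06],[0.0,1.88,-0.09],[0.0,2.22,-0.14],[0.0,2.56,-0.19],[0.0,2.91,-0.25],[0.0,3.25,-0.32],[0.0,3.58,-0.4],[0.0,3.92,-0.48],[0.0,4.2,-0.56],[0.0,4.44,-0.64],[0.0,4.63,-0.7],[0.0,4.77,-0.74],[0.0,4.87,-0.77],[0.0,4.87,-0.77]] tw [np.float64(-0.01), np.float64(-0.024), np.float64(-0.042), np.float64(-0.063), np.float64(-0.084), np.float64(-0.108), np.float64(-0.133), np.float64(-0.157), np.float64(-0.182), np.float64(-0.206), np.float64(-0.23), np.float64(-0.255), np.float64(-0.279), np.float64(-0.3), np.float64(-0.318), np.float64(-0.332), np.float64(-0.342), np.float64(-0.349), np.float64(-0.349)]
```

Moved 3 mm with only about 2 N of tangential force, so the pin is clear of the notch. Continuing the arc.

```bash
python3 -m jog '{"linear":[[0,0.15,0],[0,0.35,0],[0,0.6,0],[0,0.89,-0.01],[0,1.19,-0.03],[0,1.53,-0.06],[0,1.88,-0.09],[0,2.22,-0.14],[0,2.56,-0.19],[0,2.91,-0.25],[0,3.25,-0.32],[0,3.58,-0.4],[0,3.92,-0.48],[0,4.2,-0.56],[0,4.44,-0.64],[0,4.63,-0.7],[0,4.77,-0.74],[0,4.87,-0.77],[0,4.87,-0.77]],"twist":[-0.01,-0.024,-0.042,-0.063,-0.084,-0.108,-0.133,-0.157,-0.182,-0.206,-0.23,-0.255,-0.279,-0.3,-0.318,-0.332,-0.342,-0.349,-0.349],"claw":[-1,-1,-1,-1,-1,-1,-1,-1,-1,-1,-1,-1,-1,-1,-1,-1,-1,-1,-1]}'
python3 - <<'E'
from h import *
show(); snap("wrist","w7")
E
```

```text
t: 7.03
tcp_pos: [0.4784, -0.013, 0.0898]
tool_rot: [-0.706, 0.026, 0.707, 0.026]
force: [0.7, -0.1, -10.2]
finger_gap: 0.263
t 7.03 tcp [ 0.4784 -0.013   0.0898] az 174.97 rad 0.1422 F [  0.7362  -0.1067 -10.1905] Ft 0.04 Fr -0.74 gap 0.263 q6 1.38 ang_y -94.2
```

View pics/w7.png

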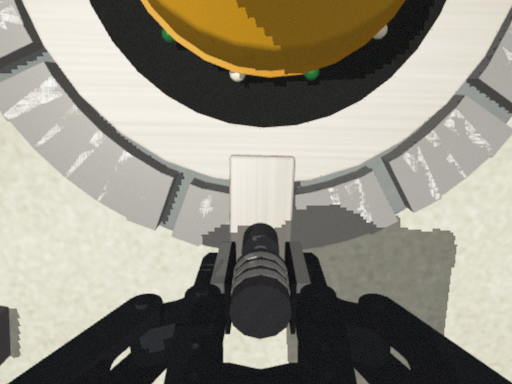

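The starting notch is now visible at (175,200), with the next one at (390,185) and the wrong one at (485,95). I'll measure the angle from start to next in this one view.

```bash
cat >> h.py <<'E'
def unwrap(name,out,a0,a1):
    d=snap("wrist",name); im=cv2.imread(f'pics/{name}.png'); st=(a1-a0)/700
    M=np.array([[proj(d,[C[0]+r*np.cos(a),C[1]+r*np.sin(a),.045]) for a in np.radians(a0+st*np.arange(700))] for r in np.linspace(.122,.168,200)]).astype(np.float32)
    cv2.imwrite(f'pics/{out}.png',cv2.remap(im,M[...,0],M[...,1],cv2.INTER_LINEAR))
E
python3 - <<'E'
from h import *
unwrap("w8","u8",140,240)
E
```

```text
(no output)
```

View pics/u8.png

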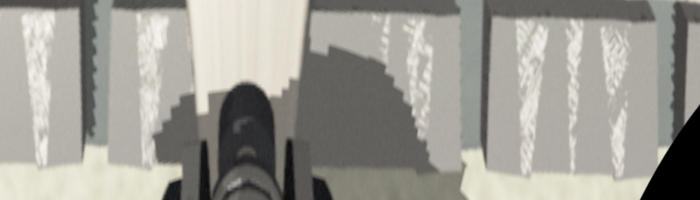

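The next notch is about 53.8° from the start (pixels 96→473 at 0.143°/px), and we are at 21.3°. I'll turn another 26° with the pin raised.

Run:
```python
from h import *
arc([.6,1.6,3,4.6,6.2,7.8,9.4,11,12.6,14.2,15.8,17.4,19,20.6,22.2,23.6,24.8,25.6,26,26])
```

```text
lin [[0.0,0.15,0.0],[0.0,0.4,0.0],[0.0,0.74,-0.01],[0.0,1.14,-0.03],[0.0,1.54,-0.06],[0.0,1.93,-0.1],[0.0,2.33,-0.15],[0.0,2.72,-0.22],[0.0,3.11,-0.29],[0.0,3.5,-0.38],[0.0,3.88,-0.48],[0.0,4.26,-0.58],[0.0,4.64,-0.7],[0.0,5.02,-0.83],[0.0,5.39,-0.97],[0.0,5.71,-1.1],[0.0,5.99,-1.22],[0.0,6.17,-1.3],[0.0,6.26,-1.34],[0.0,6.26,-1.34]] tw [np.float64(-0.01), np.float64(-0.028), np.float64(-0.052), np.float64(-0.08), np.float64(-0.108), np.float64(-0.136), np.float64(-0.164), np.float64(-0.192), np.float64(-0.22), np.float64(-0.248), np.float64(-0.276), np.float64(-0.304), np.float64(-0.332), np.float64(-0.36), np.float64(-0.387), np.float64(-0.412), np.float64(-0.433), np.float64(-0.447), np.float64(-0.454), np.float64(-0.454)]
```

```bash
python3 -m jog '{"linear":[[0,0.15,0],[0,0.4,0],[0,0.74,-0.01],[0,1.14,-0.03],[0,1.54,-0.06],[0,1.93,-0.1],[0,2.33,-0.15],[0,2.72,-0.22],[0,3.11,-0.29],[0,3.5,-0.38],[0,3.88,-0.48],[0,4.26,-0.58],[0,4.64,-0.7],[0,5.02,-0.83],[0,5.39,-0.97],[0,5.71,-1.1],[0,5.99,-1.22],[0,6.17,-1.3],[0,6.26,-1.34],[0,6.26,-1.34]],"twist":[-0.01,-0.028,-0.052,-0.08,-0.108,-0.136,-0.164,-0.192,-0.22,-0.248,-0.276,-0.304,-0.332,-0.36,-0.387,-0.412,-0.433,-0.447,-0.454,-0.454],"claw":[-1,-1,-1,-1,-1,-1,-1,-1,-1,-1,-1,-1,-1,-1,-1,-1,-1,-1,-1,-1]}'
python3 - <<'E'
from h import *
show(); unwrap("w9","u9",140,240)
E
```

```text
t: 8.8
tcp_pos: [0.4866, -0.0764, 0.0896]
tool_rot: [-0.694, -0.134, 0.695, -0.134]
force: [-1.5, -1.5, -9.6]
finger_gap: 0.264
t 8.80 tcp [ 0.4866 -0.0764  0.0896] az -159.13 rad 0.1428 F [-1.5298 -1.454  -9.6235] Ft 0.81 Fr 1.95 gap 0.264 q6 0.81 ang_y -68.2
```

View pics/w9.png

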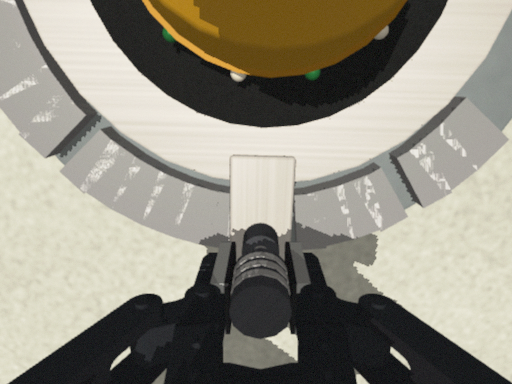

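View pics/u9.png

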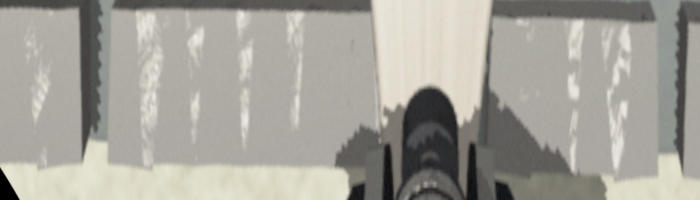

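The pin should now be about 6.5° (16 mm) short of the notch, on plain ring. I'll lower it onto the ring, open to a loose cage and lower the fingers a little.

```bash
python3 -m jog '{"linear":[[0.1,0,0],[0.2,0,0],[0.3,0,0],[0.35,0,0],[0.35,0,0],[0.35,0,0]],"twist":[0,0,0,0,0,0],"claw":[-1,-1,-1,-1,-1,-1]}'
python3 -c "from h import *; show()"
python3 -m jog '{"linear":[[0,0,0],[0,0,0],[0,0,0],[0.2,0,0],[0.5,0,0],[0.7,0,0],[0.7,0,0]],"twist":[0,0,0,0,0,0,0],"claw":[-0.4,-0.3,-0.3,-0.3,-0.3,-0.3,-0.3]}'
python3 - <<'E'
from h import *
show(); snap("wrist","w10"); s=snap("scene","s10")
arc([2,4,6,8,10,12,14])
E
```

```text
t: 9.35
tcp_pos: [0.4865, -0.0762, 0.0861]
tool_rot: [-0.694, -0.134, 0.695, -0.134]
force: [-4.4, -2.9, -8.9]
finger_gap: 0.273
t 9.35 tcp [ 0.4865 -0.0762  0.0861] az -159.20 rad 0.1428 F [-4.3999 -2.8803 -8.8907] Ft 1.13 Fr 5.14 gap 0.273 q6 0.81 ang_y -68.2
t: 9.93
tcp_pos: [0.4874, -0.0761, 0.079]
tool_rot: [-0.694, -0.134, 0.694, -0.134]
force: [-0.2, 0.7, -0.2]
finger_gap: 0.348
t 9.93 tcp [ 0.4874 -0.0761  0.079 ] az -159.10 rad 0.1419 F [-0.2083  0.7    -0.2418] Ft -0.73 Fr -0.06 gap 0.348 q6 0.81 ang_y -68.2
lin [[0.0,0.5,0.0],[0.0,0.99,-0.02],[0.0,1.48,-0.05],[0.0,1.98,-0.11],[0.0,2.47,-0.18],[0.0,2.96,-0.26],[0.0,3.44,-0.37]] tw [np.float64(-0.035), np.float64(-0.07), np.float64(-0.105), np.float64(-0.14), np.float64(-0.175), np.float64(-0.209), np.float64(-0.244)]
```

View pics/w10.png

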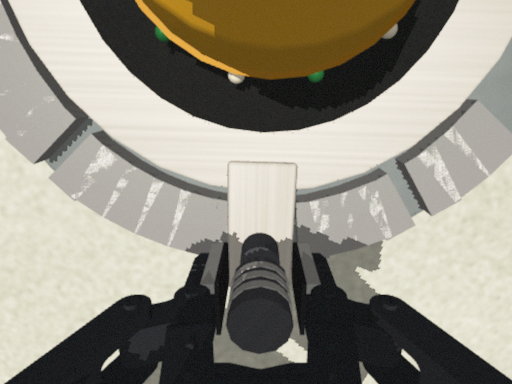

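Caged with about 2.8 mm clearance per side. I'll push the first 11 mm slowly, with the notch expected at about 18–19 mm of commanded travel.

```bash
python3 -m jog '{"linear":[[0,0.1,0],[0,0.2,0],[0,0.3,0],[0,0.4,0],[0,0.5,0],[0,0.6,-0.01],[0,0.7,-0.01],[0,0.8,-0.02]],"twist":[-0.007,-0.014,-0.021,-0.028,-0.035,-0.042,-0.049,-0.056],"claw":[-0.3,-0.3,-0.3,-0.3,-0.3,-0.3,-0.3,-0.3]}' 20
python3 -c "from h import *; show()"
python3 -m jog '{"linear":[[0,0.1,0],[0,0.2,-0.01],[0,0.3,-0.01],[0,0.3,-0.01]],"twist":[-0.007,-0.014,-0.021,-0.021],"claw":[-0.3,-0.3,-0.3,-0.3]}'
python3 -c "from h import *; show(); snap('wrist','w11')"
```

```text
t: 10.7
tcp_pos: [0.4898, -0.082, 0.0792]
tool_rot: [-0.69, -0.154, 0.691, -0.152]
force: [-0.3, 6.6, 1.6]
finger_gap: 0.35
t 10.70 tcp [ 0.4898 -0.082   0.0792] az -156.54 rad 0.1419 F [-0.3096  6.5765  1.5727] Ft -6.16 Fr -2.33 gap 0.350 q6 0.74 ang_y -65.0
t: 11.03
tcp_pos: [0.4912, -0.0853, 0.0792]
tool_rot: [-0.688, -0.161, 0.689, -0.16]
force: [-0.6, 3.6, 1.2]
finger_gap: 0.351
t 11.03 tcp [ 0.4912 -0.0853  0.0792] az -155.10 rad 0.1420 F [-0.6165  3.5911  1.1612] Ft -3.52 Fr -0.95 gap 0.351 q6 0.71 ang_y -63.8
```

View pics/w11.png

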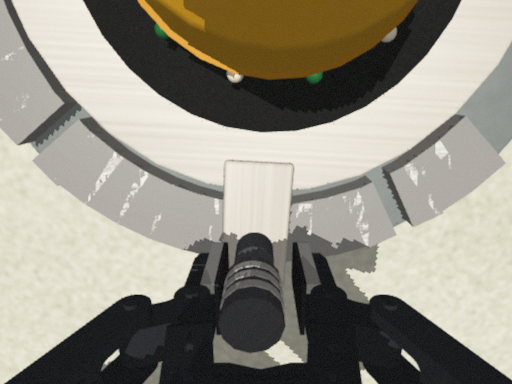

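The trailing finger is in contact and the riding push is about 4–6 N. I'll continue in small steps.

```bash
python3 -m jog '{"linear":[[0,0.1,0],[0,0.2,-0.01],[0,0.3,-0.01],[0,0.4,-0.02],[0,0.4,-0.02]],"twist":[-0.007,-0.014,-0.021,-0.028,-0.028],"claw":[-0.3,-0.3,-0.3,-0.3,-0.3]}'
python3 -c "from h import *; show()"
```

```text
t: 11.5
tcp_pos: [0.4946, -0.0906, 0.0794]
tool_rot: [0.687, 0.17, -0.686, 0.171]
force: [-0.6, 0.3, -0.9]
finger_gap: 0.353
t 11.50 tcp [ 0.4946 -0.0906  0.0794] az -152.57 rad 0.1413 F [-0.6324  0.3495 -0.8696] Ft -0.60 Fr 0.40 gap 0.353 q6 0.68 ang_y -62.1
```

```bash
python3 -m jog '{"linear":[[0,0.07,0],[0,0.14,0],[0,0.14,0]],"twist":[-0.005,-0.01,-0.01],"claw":[-0.3,-0.3,-0.3]}'
python3 -c "from h import *; show()"
```

```text
t: 11.75
tcp_pos: [0.4952, -0.0916, 0.0795]
tool_rot: [0.686, 0.173, -0.685, 0.174]
force: [0.1, -0.3, -0.6]
finger_gap: 0.349
t 11.75 tcp [ 0.4952 -0.0916  0.0795] az -152.09 rad 0.1412 F [ 0.074  -0.3206 -0.5987] Ft 0.32 Fr 0.08 gap 0.349 q6 0.67 ang_y -61.6
```

The force fell to zero, so I'll check whether the knob ran ahead or dropped.

```bash
python3 -c "from h import *; show(); snap('wrist','w12'); snap('scene','s12')"
```

```text
t 11.75 tcp [ 0.4952 -0.0916  0.0795] az -152.09 rad 0.1412 F [ 0.074  -0.3206 -0.5987] Ft 0.32 Fr 0.08 gap 0.349 q6 0.67 ang_y -61.6
```

View pics/w12.png

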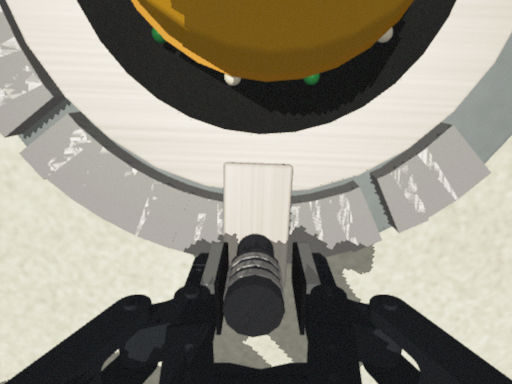

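The knob's lower edge moved from row 349 to row 334, which is where it sat with the pin home in w5. The pin therefore seems to have dropped. A gentle push against the wall should confirm it.

```bash
python3 -m jog '{"linear":[[0,0.07,0],[0,0.14,0],[0,0.14,0]],"twist":[0,0,0],"claw":[-0.3,-0.3,-0.3]}'
python3 -c "from h import *; show()"
```

```text
t: 12.1
tcp_pos: [0.4953, -0.0923, 0.0793]
tool_rot: [-0.685, -0.173, 0.686, -0.173]
force: [-0.2, 0.0, -0.3]
finger_gap: 0.348
t 12.10 tcp [ 0.4953 -0.0923  0.0793] az -151.84 rad 0.1415 F [-0.1685  0.0232 -0.3095] Ft -0.10 Fr 0.14 gap 0.348 q6 0.67 ang_y -61.6
```

```bash
python3 -m jog '{"linear":[[0,0.07,0],[0,0.14,0],[0,0.14,0]],"twist":[0,0,0],"claw":[-0.3,-0.3,-0.3]}'
python3 -c "from h import *; show()"
```

```text
t: 12.35
tcp_pos: [0.4958, -0.0935, 0.0793]
tool_rot: [-0.685, -0.174, 0.686, -0.173]
force: [-0.6, 0.5, 0.6]
finger_gap: 0.35
t 12.35 tcp [ 0.4958 -0.0935  0.0793] az -151.32 rad 0.1416 F [-0.6321  0.4536  0.5521] Ft -0.70 Fr 0.34 gap 0.350 q6 0.67 ang_y -61.6
```

```bash
python3 -m jog '{"linear":[[0,0,0],[0,0,0]],"twist":[0,0],"claw":[-0.3,-0.3]}'
python3 -c "from h import *; show(); snap('wrist','w13')"
```

```text
t: 12.52
tcp_pos: [0.4958, -0.0934, 0.0793]
tool_rot: [-0.685, -0.174, 0.686, -0.174]
force: [-1.0, 0.1, -0.5]
finger_gap: 0.348
t 12.52 tcp [ 0.4958 -0.0934  0.0793] az -151.32 rad 0.1415 F [-1.0404  0.1097 -0.4621] Ft -0.60 Fr 0.86 gap 0.348 q6 0.67 ang_y -61.6
```

View pics/w13.png

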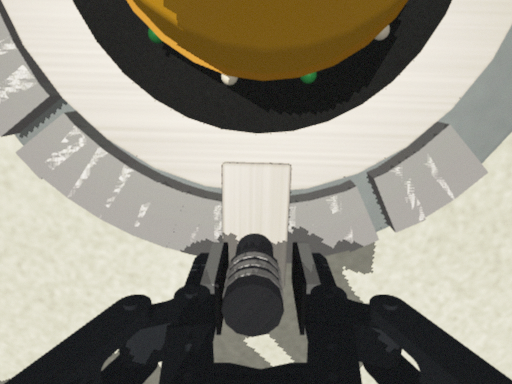

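```bash
python3 -m jog '{"linear":[[0,0.07,0],[0,0.14,0],[0,0.14,0]],"twist":[0,0,0],"claw":[-0.3,-0.3,-0.3]}'
python3 -c "from h import *; show()"
```

```text
t: 12.82
tcp_pos: [0.4961, -0.0942, 0.0792]
tool_rot: [-0.685, -0.174, 0.686, -0.173]
force: [-1.2, 3.3, 1.3]
finger_gap: 0.35
t 12.82 tcp [ 0.4961 -0.0942  0.0792] az -151.01 rad 0.1417 F [-1.1512  3.3185  1.2804] Ft -3.46 Fr -0.60 gap 0.350 q6 0.67 ang_y -61.6
```

```bash
python3 -m jog '{"linear":[[0,0.05,0],[0,0.1,0],[0,0.1,0]],"twist":[0,0,0],"claw":[-0.3,-0.3,-0.3]}'
python3 -c "from h import *; show()"
```

```text
t: 13.07
tcp_pos: [0.4961, -0.0943, 0.0792]
tool_rot: [-0.685, -0.174, 0.686, -0.172]
force: [-1.4, 5.4, 1.3]
finger_gap: 0.347
t 13.07 tcp [ 0.4961 -0.0943  0.0792] az -150.96 rad 0.1418 F [-1.3727  5.4386  1.3344] Ft -5.42 Fr -1.44 gap 0.347 q6 0.66 ang_y -61.6
```

```bash
python3 -m jog '{"linear":[[0,0.05,0],[0,0.1,0],[0,0.1,0]],"twist":[0,0,0],"claw":[-0.3,-0.3,-0.3]}'
python3 -c "from h import *; show(); snap('wrist','w14')"
```

```text
t: 13.32
tcp_pos: [0.4961, -0.0944, 0.0791]
tool_rot: [-0.685, -0.175, 0.686, -0.172]
force: [-0.8, 7.7, 2.8]
finger_gap: 0.352
t 13.32 tcp [ 0.4961 -0.0944  0.0791] az -150.94 rad 0.1418 F [-0.7679  7.7115  2.7718] Ft -7.11 Fr -3.07 gap 0.352 q6 0.66 ang_y -61.7
```

View pics/w14.png

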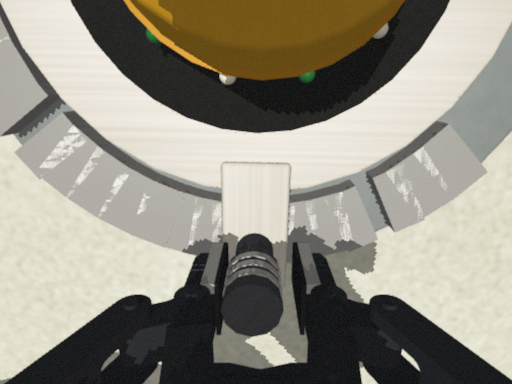

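The arm yields about 2 N/mm and the platter isn't moving. I'll take the push to about 12 N to be sure.

```bash
python3 -m jog '{"linear":[[0,0.07,0],[0,0.14,0],[0,0.2,0],[0,0.2,0]],"twist":[0,0,0,0],"claw":[-0.3,-0.3,-0.3,-0.3]}'
python3 -c "from h import *; show()"
```

```text
t: 13.7
tcp_pos: [0.496, -0.0946, 0.0791]
tool_rot: [-0.684, -0.175, 0.687, -0.17]
force: [-1.3, 12.7, 4.1]
finger_gap: 0.348
t 13.70 tcp [ 0.496  -0.0946  0.0791] az -150.88 rad 0.1419 F [-1.3136 12.7115  4.0993] Ft -11.74 Fr -5.04 gap 0.348 q6 0.66 ang_y -61.7
```

Blocked firmly at 11.7 N, so the pin is in the notch. I'll back off to centre, open and retreat upwards.

```bash
python3 -m jog '{"linear":[[0,-0.15,0],[0,-0.3,0],[0,-0.45,0],[0,-0.6,0],[0,-0.75,0],[0,-0.8,0],[0,-0.8,0],[0,-0.8,0]],"twist":[0,0,0,0,0,0,0,0],"claw":[-0.3,-0.3,-0.3,-0.3,-0.3,-0.3,-0.3,-0.3]}'
python3 -c "from h import *; show(); snap('wrist','w15')"
```

```text
t: 14.37
tcp_pos: [0.4951, -0.0916, 0.0794]
tool_rot: [0.686, 0.173, -0.685, 0.174]
force: [0.1, -0.1, -0.6]
finger_gap: 0.351
t 14.37 tcp [ 0.4951 -0.0916  0.0794] az -152.13 rad 0.1413 F [ 0.0779 -0.0937 -0.5876] Ft 0.12 Fr -0.03 gap 0.351 q6 0.67 ang_y -61.6
```

View pics/w15.png

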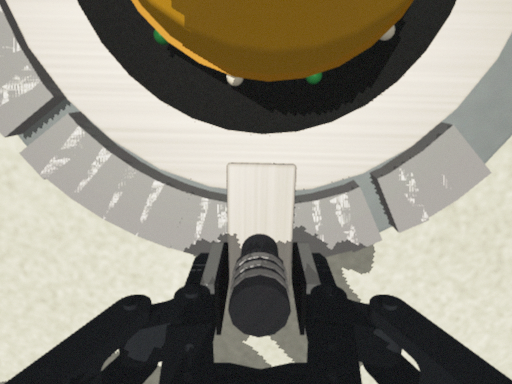

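The knob is free between the jaws (centre 259). Opening and retreating.

```bash
python3 -m jog '{"linear":[[0,0,0],[0,0,0],[0,0,0],[0,0,0],[-0.5,0,0],[-1.5,0,0],[-3,0,0],[-5,0,0],[-7.5,0,0],[-10,0,0],[-12,0,0],[-13,0,0],[-13,0,0],[-13,0,-0],[-13,0,0]],"twist":[0,0,0,0,0,0,0,0,0,0,0,0,0,0,0],"claw":[0,0.3,0.5,0.5,0.5,0.5,0.5,0.5,0.5,0.5,0.5,0.5,0.5,0.5,0.5]}'
python3 - <<'E'
from h import *
show(); unwrap("w16","u16",140,240); snap("scene","s16"); snap("top","t16")
a=cv2.imread('pics/s0.png') if 0 else cv2.imread('pics/scene0.png')[150:300,165:315]; b=cv2.imread('pics/s16.png')[150:300,165:315]
cv2.imwrite('pics/cmp.png',cv2.resize(np.hstack([a,b]),(800,400),interpolation=cv2.INTER_CUBIC))
E
```

```text
t: 15.67
tcp_pos: [0.4941, -0.0909, 0.209]
tool_rot: [-0.685, -0.174, 0.686, -0.173]
force: [-1.0, -0.3, -0.5]
finger_gap: 0.751
t 15.67 tcp [ 0.4941 -0.0909  0.209 ] az -152.56 rad 0.1419 F [-0.9628 -0.3268 -0.5271] Ft -0.15 Fr 1.01 gap 0.751 q6 0.67 ang_y -61.6
```

View pics/w16.png

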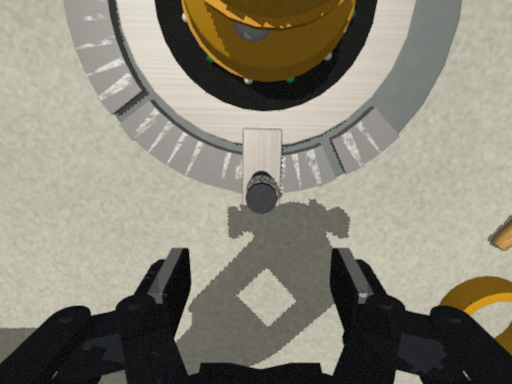

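View pics/u16.png

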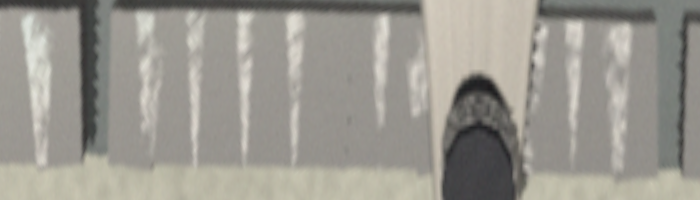

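View pics/cmp.png

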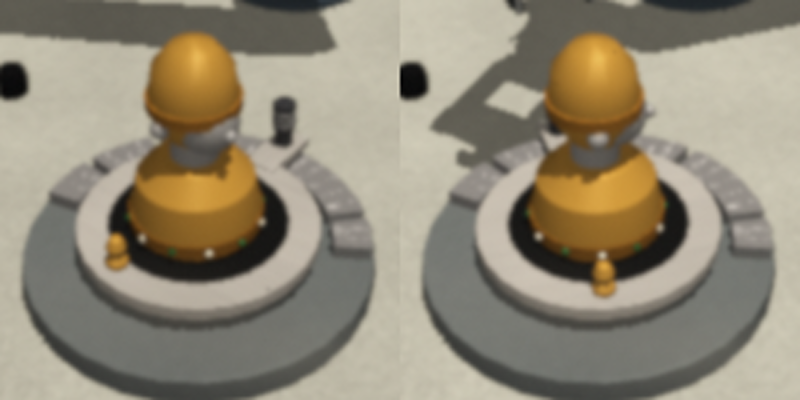

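The finial and bust are upright and have turned with the platter, and nothing else looks moved. I'll quantify the knob height by comparing its rim in the wrist views.

Run:
```python
import cv2,numpy as np
for n,c in(("w5",259),("w6",261),("w10",261),("w12",254),("w15",259)):
    g=cv2.imread(f"pics/{n}.png",0).astype(float)[:,c-6:c+7].mean(1); r=[i+(100-g[i])/(g[i+1]-g[i]) for i in range(300,375) if g[i]<100<=g[i+1]]
    L=cv2.imread(f"pics/{n}.png",0).astype(float)[165:180,c-60:c+60].mean(0)
    # knob widest
    k=cv2.imread(f"pics/{n}.png",0)
    print(n,r[:1])
from h import *
a=cv2.imread('pics/w16.png',0)
```

```text
w5 [np.float64(337.5377268385864)]
w6 [np.float64(337.1722027972028)]
w10 [np.float64(353.0477815699659)]
w12 [np.float64(335.5)]
w15 [np.float64(335.6159420289855)]
```

View pics/t16.png

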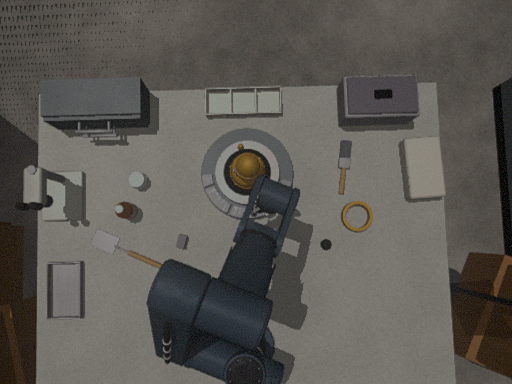

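Run:
```python
from h import *
e=snap("scene","s17"); d=snap("wrist","w17")
a=np.radians(207.5); k=C+.145*np.array([np.cos(a),np.sin(a)])
for z in (.084,.114,.124): print(z,proj(e,[*k,z]))
im=cv2.imread('pics/s17.png')[165:225,190:250]; b=cv2.imread('pics/w17.png')[110:230,200:320]
cv2.imwrite('pics/z17.png',np.hstack([cv2.resize(im,(400,400),interpolation=cv2.INTER_CUBIC),cv2.resize(b,(400,400),interpolation=cv2.INTER_CUBIC)]))
```

```text
0.084 [223.7573 192.6713]
0.114 [223.3172 183.6021]
0.124 [223.1671 180.5099]
```

View pics/z17.png

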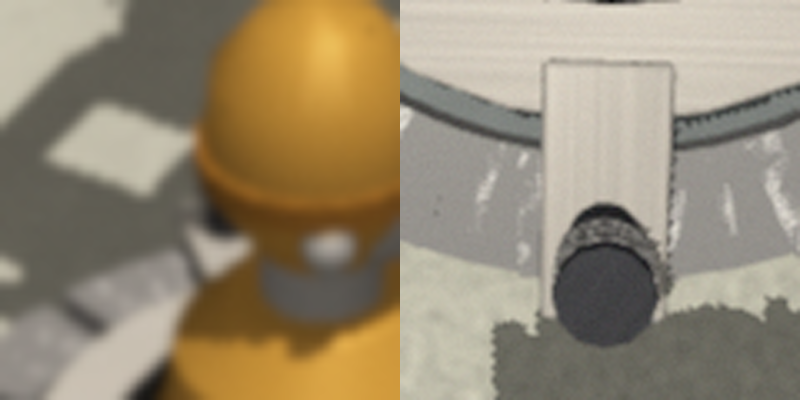

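Run:
```python
from h import *
d=manip.snapshot("wrist"); s=manip.sense(); R=Ro.from_quat(s["tool_rot"]).as_matrix()
Rct=d["R"]@R; tct=d["R"]@s["tcp_pos"]+d["t"]; K=d["camera_matrix"]; Ki=np.linalg.inv(K)
cc=-Rct.T@tct  # camera in tool frame
def pt(uv,depth): # point at tool x = depth
    v=Rct.T@Ki@np.array([*uv,1.]); return cc+v*(depth-cc[0])/v[0]
# (name, tcp z, knob col)
def edges(n,c,lug_rows):
    g=cv2.imread(f"pics/{n}.png",0).astype(float)
    G=g[:,c-3:c+4].mean(1)
    i0=[i for i in range(lug_rows[1],lug_rows[1]+60) if G[i]<90<=G[i+1]]; kb=i0[0]+(90-G[i0[0]])/(G[i0[0]+1]-G[i0[0]]) if i0 else None
    seg=np.diff(G[lug_rows[0]-8:lug_rows[0]+9]); return kb, lug_rows[0]-8+np.argmin(seg)+1, np.round(G[lug_rows[0]-6:lug_rows[0]+7])
print(cc)
W={}
for n,z,c,lr in (("w2",.1903,255,(126,195)),("w5",.0763,259,(161,300)),("w15",.0794,259,(163,300)),("w12",.0795,254,(163,300)),("w10",.079,261,(162,300)),("w6",.0899,261,(156,300)),("w16",.209,262,(128,190))):
    kb,le,G=edges(n,c,lr); print(n,kb,le,G)
    out=[]
    for p in (0,.002,.004,.010,.0135):
        out.append(round((pt((c,le),z-.062)-pt((c,kb),z-.114-p))[2]*1000,2))
    print("  rho-mm for p=0,2,4,10,13.5:",out)
```

```text
[-0.1423  0.0014 -0.0801]
w2 217.4633273703041 126 [208. 204. 205. 208. 211. 193. 156. 163. 195. 205. 207. 206. 206.]
  rho-mm for p=0,2,4,10,13.5: [np.float64(-56.78), np.float64(-55.96), np.float64(-55.15), np.float64(-52.71), np.float64(-51.29)]
w5 337.710407239819 161 [231. 234. 234. 234. 232. 198. 156. 183. 210. 223. 230. 233. 232.]
  rho-mm for p=0,2,4,10,13.5: [np.float64(-56.55), np.float64(-54.8), np.float64(-53.05), np.float64(-47.8), np.float64(-44.74)]
w15 335.9936305732484 163 [232. 234. 235. 237. 235. 220. 183. 190. 213. 220. 226. 228. 228.]
  rho-mm for p=0,2,4,10,13.5: [np.float64(-56.77), np.float64(-55.03), np.float64(-53.3), np.float64(-48.1), np.float64(-45.06)]
w12 335.5969289827255 163 [232. 234. 236. 236. 235. 217. 181. 192. 214. 221. 226. 228. 228.]
  rho-mm for p=0,2,4,10,13.5: [np.float64(-56.65), np.float64(-54.92), np.float64(-53.18), np.float64(-47.99), np.float64(-44.96)]
w10 352.9363957597173 162 [232. 234. 236. 236. 234. 207. 176. 200. 217. 223. 227. 228. 229.]
  rho-mm for p=0,2,4,10,13.5: [np.float64(-65.15), np.float64(-63.27), np.float64(-61.38), np.float64(-55.72), np.float64(-52.42)]
w6 337.31475903614455 155 [230. 232. 235. 234. 220. 176. 169. 200. 219. 229. 232. 231. 232.]
  rho-mm for p=0,2,4,10,13.5: [np.float64(-68.33), np.float64(-66.59), np.float64(-64.84), np.float64(-59.6), np.float64(-56.55)]
w16 213.54 128 [211. 206. 204. 206. 211. 203. 172. 168. 192. 200. 200. 200. 199.]
  rho-mm for p=0,2,4,10,13.5: [np.float64(-57.3), np.float64(-56.51), np.float64(-55.73), np.float64(-53.37), np.float64(-51.99)]
```

The lug-edge-to-knob spacing is -56.6 mm with the pin home at the start, and the final views give -56.8 mm for p = 0. The same check also reads 13.5 mm correctly from the raised view. The pin is fully home, so I'm handing in.

```bash
python3 -c "from h import *; show(); print(manip.sign_off())"
```

```text
t 15.97 tcp [ 0.4943 -0.0911  0.2086] az -152.45 rad 0.1417 F [-0.2447  0.2737  0.6322] Ft -0.36 Fr 0.09 gap 0.745 q6 0.67 ang_y -61.6
the job is handed in; nothing more can be done
None
```

I pulled the knob up 13.5 mm and turned the platter about 47° anticlockwise with the pin raised. I then set the pin on the ring, opened the jaws to a loose cage and nudged the platter until the pin snapped into the next notch, about 54° from the start. The gripper then opened and rose clear, and I handed in at 16 s.

**Last checks**
- **Right notch:** the wrist view showed the first notch at 53.8° and the wrong one about 28° further on. The platter stopped at the first.
- **Pin engaged:** a steady push of 11.7 N on the notch wall did not move the platter. The largest push I measured was about 12 N.
- **Pin fully home:** the knob-to-lug spacing in the wrist images matches the starting home position to about 0.3 mm. The view taken from higher up agrees less closely, within 0.7 mm. The scene camera could not confirm it, because the bust hid the knob.
- **Bust and finial:** both are upright and turned with the platter.
- **Rest of the bench:** I saw no change to the other items in the pictures, though I did not measure their positions. The arm hid part of the bench in the last top view.

My first estimate of the knob's position was about 3 mm off, and I corrected it from the wrist view before gripping.

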